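# Lock the orbital shaker with its transport pin

## Robot

A 6-joint arm with a two-finger parallel gripper is mounted at the origin on a cart in front of the work surface, level with it; the furniture and walls round the work are solid. World frame = base frame: x ahead of the robot, y to its left, z up, the work surface at z = 0. Lengths are in m, angles in rad, forces in N, time in s.
With the tool pointing down it reaches from about 0.25 to 0.8 m from the base axis. Payload 3.9 kg.
Tool frame: the origin (TCP) lies midway between the tips of the shut fingers; the grasp point (between the pads) lies 19 mm behind it (grip_point_offset is the distance from the TCP to the grasp point, in m); z points along the fingers, y is the direction in which the jaws open and shut (so a half turn about z gives the same grasp; the last joint's range is limited). The gripper opens to 85 mm and grips with 20 to 120 N. Pads are 22 mm wide; open, the fingers measure 114 mm over their backs; the gripper's body (76 mm by 85 mm) begins 54 mm behind the grasp point. The pads swing forward as they close: fully open they stand 13 mm farther back than shut.
Start: joints at [1.259, 0.26, -0.138, 1.173, 0, 1.571], TCP at [0.161, 0.5, 0.231] pointing down, gripper open.
Joint ranges: [-2.78, 2.78], [-0.83, 1.72], [-1.28, 1.37], [-1.9, 2.12], [-1.57, 1.48], [-3.14, 3.14]. Speed limits (rad/s): [2.57, 2.57, 3.14, 3.14, 3.14, 3.14].

## Interface

Orientations are given as [roll, pitch, yaw] about the fixed x, y, z axes, in that order (R = Rz(yaw) Ry(pitch) Rx(roll)).
In Python, from bench import get_obs, get_image, job_done, grip_point_offset gives the robot as it stands. The module is installed in compiled form; this text tells all that it offers.
- The arm moves only by the shell command python3 -m inch 'ROWS'. ROWS is JSON, a list of rows, each a list of 3 entries, a list of its own where there are three numbers: the turn, a rotation vector about the world's x, y, z in rad, then the shift along the world's x, y, z in m, then the gripper's target within -1 to 1 (shut at 1, half-way at 0, fully open at -1). A call has 1 to 5 rows; each row shifts and turns the commanded pose from where the row before left it; what a row does not reach is not made up. A row lasts 1/10 s, in which the tool goes at most 50 mm and 8.59 degrees, less where a joint would pass 70% of its speed; a pose out of reach is approached as far as the arm can. A call is refused whole if a number of a shift passes 0.05 or a number of a turn 0.15, either way. A call with a gripper value outside its range is refused whole. The fingers move at their own pace and stop on an object; the grip force is fixed at half the most. Time passes only in rows, so rows that do not move let the fingers close. It gives the time, the measured TCP pose, the force and the opening at its end, in the units of the state.
- get_obs(): the state, without advancing time (a new reading comes with each control period).
- get_image(name): name is "side" or "top" or "wrist"; returns a dict with "color" (400x640x3 uint8, red, green, blue), "z_map" (400x640 float32, m along the optical axis (not along the pixel's ray), 0 where there is no reading), "vertical_fov" (degrees; the focal length in pixels is half the picture's height over the tangent of half this angle, whatever the lens; pixels are square), "cx", "cy" (the principal point, pixels), "distortion" ([k1, k2, p1, p2, k3] as OpenCV has them; the pictures are not rectified), "extrinsics" (4x4, takes a point from camera to world coordinates). Camera axes: x right, y down, z forward; pixel columns grow to the right and rows downward; lengths in m; the calibration is good to about 2 mm. A picture is of the moment at which its call begins.
- job_done(): hands the job in, once; it reports no verdict.
The state is a dict: "time_s": time; "qpos": joint angles; "dq": joint speeds; "tau": joint torques, N m; "eef_pos": TCP position; "orientation": TCP orientation; "ft_force": force on the tool from outside, world axes, zero at the start; "torque": the same for the moment, N m; "width": opening from 0.0 (shut) to 1.0 (fully open).
Only numpy, scipy, OpenCV 4.12 (cv2) and the standard library are available. Lean on these libraries where they do the work, as an engineer would, in place of code of your own. Each camera call takes 0.05 s, during which the arm holds its last target.

## Task

Lock the orbital shaker's drive for transport: pull the red-handled locking pin out of its parking block, put it through the round port in the shaker's cover and, pressing lightly, sweep its foot over the hidden drive plate until it drops into the lock hole. Leave the pin standing upright in the hole, fully home, and let go of it. The drive is delicate, so never push on the shaker with the pin harder than about 20 newtons, and do not disturb the other things on the table.

Things in the scene. Friction and masses are not known exactly. Their poses are not given: they have to be found in the camera images.
- lock_pin: locking pin, 115 mm long: plain round steel shaft 12 mm thick (foot chamfered 1 mm), a 30 mm wide steel flange from 76 to 80 mm up, a red round handle 22 mm thick from 80 to 115 mm up. Origin at the centre of the foot, z runs up along the pin to the handle. About 0.09 kg. At the start it stands upright in the parking block, foot 16 mm above the table
- lock_pin_foot (a point): centre of the locking pin's lower end (same point as the pin's origin)
- pin_holder: grey parking block, fixed, 60x60x50 mm, with one upright socket 34 mm deep in the middle of its top, 2 mm wider than the pin; origin under its centre
- socket (a point): centre of the socket's mouth, on top of the parking block
- shaker: white orbital shaker, fixed, 150 (x) x 180 (y) mm, black control panel on its -x face, flat grey cover 80 mm above the table with a round port in it; a black-matted platform stands 13 mm above the cover, 15 to 71 mm to the +x side of the centre. Origin under its centre
- shaker_port (a point): centre of the round port (38 mm wide) in the 7 mm thick cover, level with the cover's top, 20 mm from the shaker's centre towards its panel (-x). The pin is home with its foot 56 mm below this point and its flange 20 mm above the cover
- plate_level (a point): fixed point on the port's axis 34 mm below the cover's top, at the height of the flat black drive plate's face inside. The plate's blind lock hole (13.5 mm wide, 0.8 mm chamfer, 22 mm deep) is not measured: the eccentric drive stopped anywhere, so its centre lies 4.5 to 9 mm sideways from this point, in any direction
- plate_spring (a point): fixed point on the port's axis 8 mm lower: the drive plate's lowest travel. The plate is sprung: pressed down it yields from about 1 N, then 1.2 N per mm for 8 mm, then stops hard; it springs back up round the pin when the hole comes under the foot, and the force drops. Sideways it holds to about 10 N, then drags along
- bottle: bystander: small clear bottle with blue screw cap, 56 mm across, 91 mm tall; origin under its centre
- beaker: bystander: empty glass beaker, 54 mm across, 68 mm tall; origin under its centre
- blue_cap: bystander: loose blue screw cap, 46 mm across, 24 mm tall; origin under its centre
- timer: bystander: small white bench timer, 65x61x24 mm; origin under its centre
- marker: bystander: black-capped white marker pen lying down, 15x137x17 mm, long along its y; origin under its centre
- tape: bystander: roll of tan tape lying flat, 100 mm across, 25 mm tall; origin under its centre
Mind the look-alikes: they are no part of the job. What is shaped like the lock_pin but purple or yellow is not meant.

How it is judged:
By the outcome, as a careful person would: the job done as asked, in the order asked, and still so for the second after the job is handed in, with the robot touching nothing.
It also fails if it takes over 72 s, if anything falls off the work surface, if the arm or the gripper's body presses on something with over 40 N, if the wrist force passes 120 N, or if a joint passes its speed limit or range.

## Working session

There is one attempt and no reset: what is moved stays moved. The work goes in short steps, Python scripts to look and compute and a shell command to move; the robot and the scene stay as the last step left them, time stands still between calls to the robot, and variables do not carry over. Pictures are saved under pics/ and viewed, and the job is handed in when it is done.

```bash
mkdir -p pics; cat > h.py <<'E'
import numpy as np, cv2, pickle
from bench import get_obs, get_image, grip_point_offset
def K(im):
    f=200/np.tan(np.radians(im["vertical_fov"])/2)
    return np.array([[f,0,im["cx"]],[0,f,im["cy"]],[0,0,1]])
def snap(name,fn):
    im=get_image(name); cv2.imwrite(f"pics/{fn}.png",im["color"][:,:,::-1]); pickle.dump(im,open(f"pics/{fn}.pkl","wb")); return im
def load(fn): return pickle.load(open(f"pics/{fn}.pkl","rb"))
def ray(im,u,v):
    p=cv2.undistortPoints(np.array([[[u,v]]],float),K(im),np.array(im["distortion"],float))[0,0]
    E=np.array(im["extrinsics"]); return E[:3,3],E[:3,:3]@np.array([p[0],p[1],1])
def at_z(im,u,v,z):
    o,d=ray(im,u,v); return o+d*(z-o[2])/d[2]
def depth(im,u,v):
    o,d=ray(im,u,v); return o+d*im["z_map"][int(round(v)),int(round(u))]
def proj(im,P):
    E=np.linalg.inv(np.array(im["extrinsics"])); r=cv2.Rodrigues(E[:3,:3])[0]
    return cv2.projectPoints(np.array([P],float),r,E[:3,3],K(im),np.array(im["distortion"],float))[0][0,0]
def crop(fn,u0,v0,u1,v1,s,out):
    c=cv2.imread(f"pics/{fn}.png")[v0:v1,u0:u1]; cv2.imwrite(f"pics/{out}.png",cv2.resize(c,None,fx=s,fy=s,interpolation=cv2.INTER_CUBIC))
E
python3 - <<'E'
from h import *
for n in("side","top","wrist"): snap(n,n+"0")
print(get_obs(),grip_point_offset)
E
```

```text
{'time_s': 0.15, 'qpos': array([ 1.25900687e+00,  2.60514923e-01, -1.39089017e-01,  1.17269470e+00,
       -1.27219263e-05,  1.57080883e+00]), 'dq': array([-0.00158915, -0.00150912,  0.00520466, -0.0003541 , -0.00129554,
        0.00129962]), 'tau': array([ 5.42709404e-04, -4.06004906e+01,  2.54166716e+01,  1.26509208e-02,
        1.84370953e-05, -1.11868914e-05]), 'eef_pos': array([0.16089151, 0.49918204, 0.2306595 ]), 'orientation': array([-3.14009034e+00,  1.27406978e-05,  2.82979071e+00]), 'ft_force': array([ 0.18374592, -0.00605345, -0.10976913]), 'torque': array([-0.01277492, -0.00109683,  0.00597573]), 'width': 1.000080017115967} 0.0187
```

View pics/top0.png

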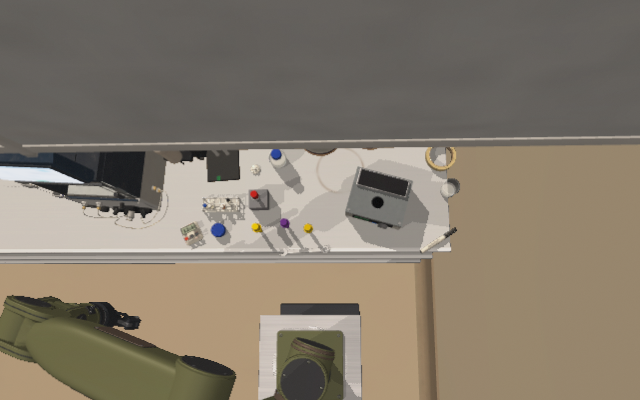

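View pics/side0.png

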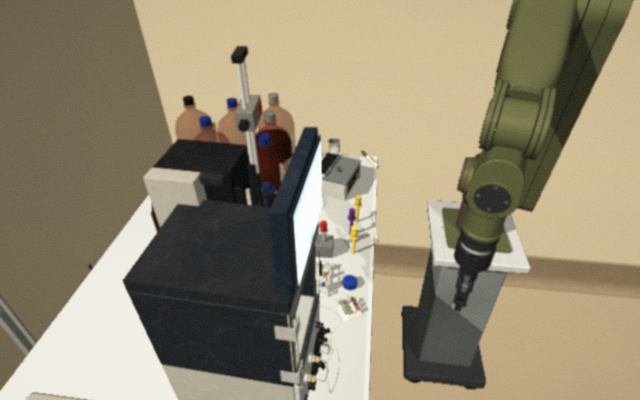

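View pics/wrist0.png

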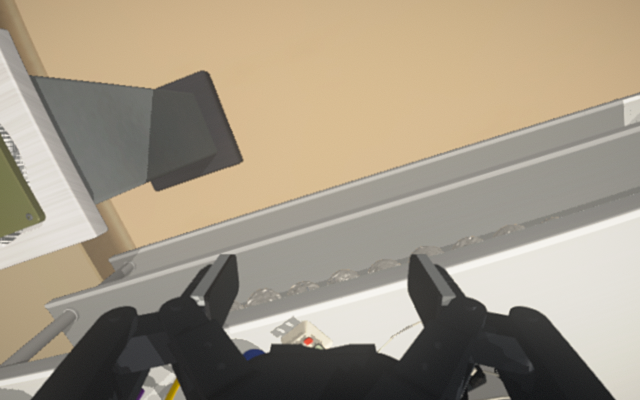

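The top view shows a red-topped pin in a grey block at about (255,195). The look-alikes are yellow at (256,227) and (308,228) and purple at (284,223). The shaker is at (380,197) with its port at about (378,202). I'll enlarge both to confirm.

```bash
python3 - <<'E'
from h import *
crop("top0",230,170,330,245,8,"c1"); crop("top0",335,155,465,255,6,"c2")
im=load("top0"); print(K(im),im["extrinsics"])
for uv in [(255,195),(259,200),(378,202),(370,202),(256,227),(308,228),(284,223),(220,231)]: print(uv,depth(im,*uv).round(4))
E
```

```text
[[496.81363739   0.         316.75236202]
 [  0.         496.81363739 192.76855112]
 [  0.           0.           1.        ]] [[ 9.69370527e-04 -9.80948607e-01  1.94265003e-01  2.24704374e-01]
 [-9.98751095e-01  8.75442923e-03  4.91895344e-02 -1.01869755e-01]
 [-4.99530845e-02 -1.94070067e-01 -9.79715009e-01  1.60959585e+00]
 [ 0.00000000e+00  0.00000000e+00  0.00000000e+00  1.00000000e+00]]
(255, 195) [0.5124 0.161  0.1324]
(259, 200) [0.5116 0.162  0.0518]
(378, 202) [ 0.5066 -0.22    0.0262]
(370, 202) [ 0.4956 -0.1906  0.089 ]
(256, 227) [0.4165 0.1587 0.1138]
(308, 228) [ 4.125e-01 -3.000e-04  1.145e-01]
(284, 223) [0.4277 0.0726 0.1181]
(220, 231) [0.4159 0.2923 0.0215]
```

View pics/c1.png

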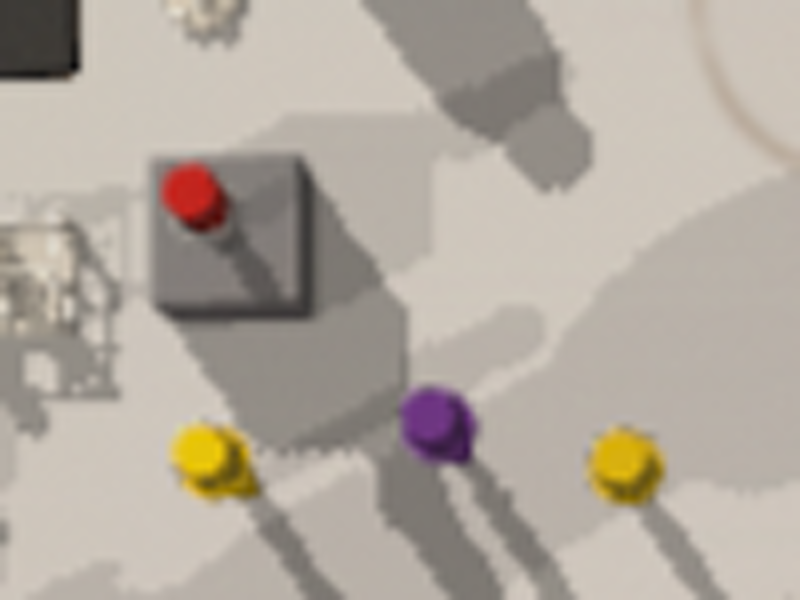

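View pics/c2.png

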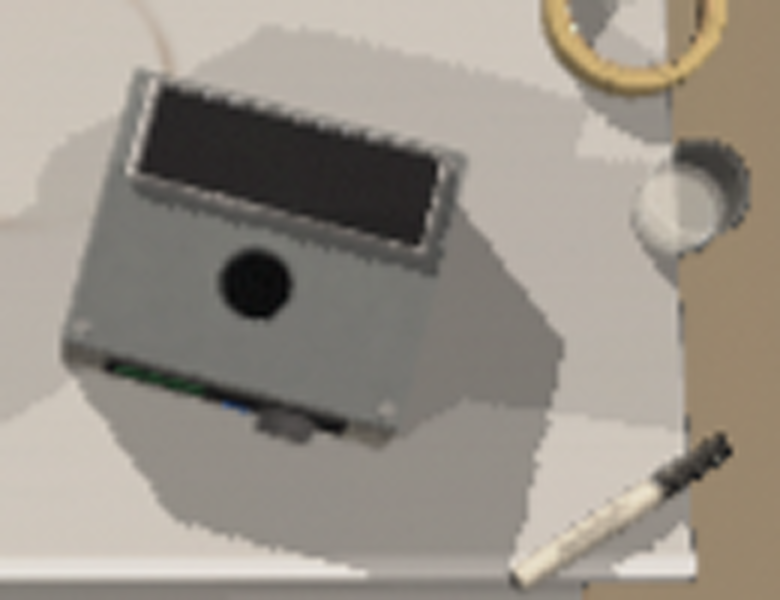

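Only the pin at (254,194) has a red handle and stands in the grey block, so it is the lock pin. The two yellow ones and the purple one stand on the table and are not meant. The port centre is at about (377.7,202.3).

```bash
python3 - <<'E'
from h import *
im=load("top0"); 
print("red",at_z(im,254.0,194.4,.131),"port",at_z(im,377.7,202.3,.08))
for uv in [(300,138),(300,143),(400,138),(300,60),(277,155),(320,150),(222,203),(225,165),(380,184),(360,210),(400,210)]: print(uv,depth(im,*uv).round(3))
# segment red
hsv=cv2.cvtColor(im["color"],cv2.COLOR_RGB2HSV); m=((hsv[...,0]<8)|(hsv[...,0]>172))&(hsv[...,1]>170)&(hsv[...,2]>70)
ys,xs=np.nonzero(m[185:210,245:265]); print(len(xs),xs.mean()+245,ys.mean()+185,xs.min()+245,xs.max()+245)
m=im["color"].sum(2)<60; ys,xs=np.nonzero(m[192:213,368:388]); print(len(xs),xs.mean()+368,ys.mean()+192)
E
```

```text
red [0.51452211 0.16437596 0.131     ] port [ 0.4960728  -0.21499662  0.08      ]
(300, 138) [ 0.332 -0.073  1.27 ]
(300, 143) [ 0.331 -0.072  1.263]
(400, 138) [ 0.332 -0.144  1.267]
(300, 60) [ 0.324 -0.084  1.408]
(277, 155) [0.649 0.101 0.091]
(320, 150) [ 0.665 -0.036  0.089]
(222, 203) [0.507 0.287 0.03 ]
(225, 165) [0.638 0.286 0.016]
(380, 184) [ 0.551 -0.222  0.093]
(360, 210) [ 0.472 -0.16   0.081]
(400, 210) [ 0.471 -0.283  0.079]
42 254.02380952380952 194.1904761904762 251 257
79 377.43037974683546 202.26582278481013
```

```bash
python3 -m inch '[[[0,0,-0.14],[0.036,-0.034,0.005],-1],[[0,0,-0.14],[0.036,-0.034,0.005],-1],[[0,0,-0.14],[0.036,-0.034,0],-1],[[0,0,-0.14],[0.036,-0.034,0],-1],[[0,0,-0.14],[0.036,-0.034,0],-1]]'
```

```text
time_s: 0.65
eef_pos: [0.342, 0.3281, 0.2412]
orientation: [3.142, -0.0, 2.125]
ft_force: [1.3, 1.7, 0.1]
width: 0.997
```

```bash
python3 -m inch '[[[0,0,-0.14],[0.035,-0.033,0],-1],[[0,0,-0.14],[0.035,-0.033,0],-1],[[0,0,-0.14],[0.034,-0.033,0],-1],[[0,0,-0.135],[0.034,-0.033,0],-1],[[0,0,0],[0.034,-0.032,0],-1]]'
python3 - <<'E'
from h import *
im=snap("wrist","w1");print(get_obs()["eef_pos"],get_obs()["orientation"]);print(np.array(im["extrinsics"]).round(3)); print(proj(im,[.5145,.1644,.131]))
E
```

```text
time_s: 1.15
eef_pos: [0.514, 0.1639, 0.2411]
orientation: [-3.141, -0.0, 1.572]
ft_force: [0.5, 0.9, 0.1]
width: 0.997
[0.51959656 0.15932536 0.24078528] [3.13657995 0.00438984 1.56844649]
[[ 1.     0.002 -0.     0.513]
 [ 0.002 -0.954 -0.299  0.24 ]
 [-0.001  0.299 -0.954  0.384]
 [ 0.     0.     0.     1.   ]]
[323.84427544 197.33334662]
```

View pics/w1.png

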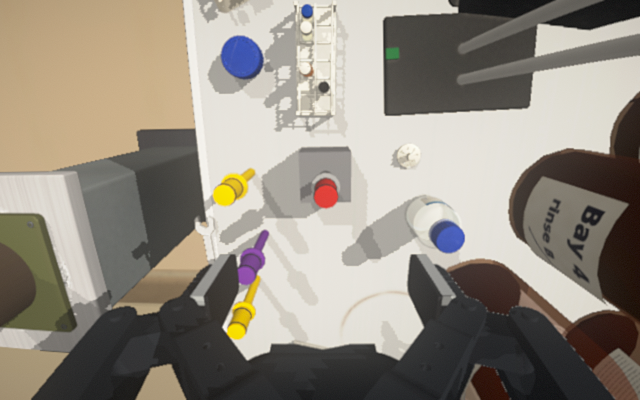

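```bash
python3 -m inch '[[[0,0,0],[0,0,-0.03],-1],[[0,0,0],[0,0,-0.015],-1],[[0,0,0],[0,0,0],-1],[[0,0,0],[0,0,0],-1]]'
python3 - <<'E'
from h import *
im=snap("wrist","w2");print(get_obs()["eef_pos"],get_obs()["orientation"])
hsv=cv2.cvtColor(im["color"],cv2.COLOR_RGB2HSV); m=(((hsv[...,0]<8)|(hsv[...,0]>172))&(hsv[...,1]>150)&(hsv[...,2]>70)).astype(np.uint8)
n,l,s,c=cv2.connectedComponentsWithStats(m)
for i in range(1,n):
    if s[i][4]>150: print(s[i],c[i])
print(proj(im,[.5145,.1644,.131]))
crop("w2",220,120,420,270,4,"c3")
E
```

```text
time_s: 1.6
eef_pos: [0.5127, 0.1658, 0.1963]
orientation: [-3.141, 0.0, 1.575]
ft_force: [-0.6, 0.0, 0.6]
width: 1.0
[0.51327765 0.1660206  0.19697681] [ 3.14083591e+00 -2.09903405e-04  1.57519875e+00]
[314 193  28  36 701] [328.15834522 211.62482168]
[325.81268831 216.61203699]
```

View pics/c3.png

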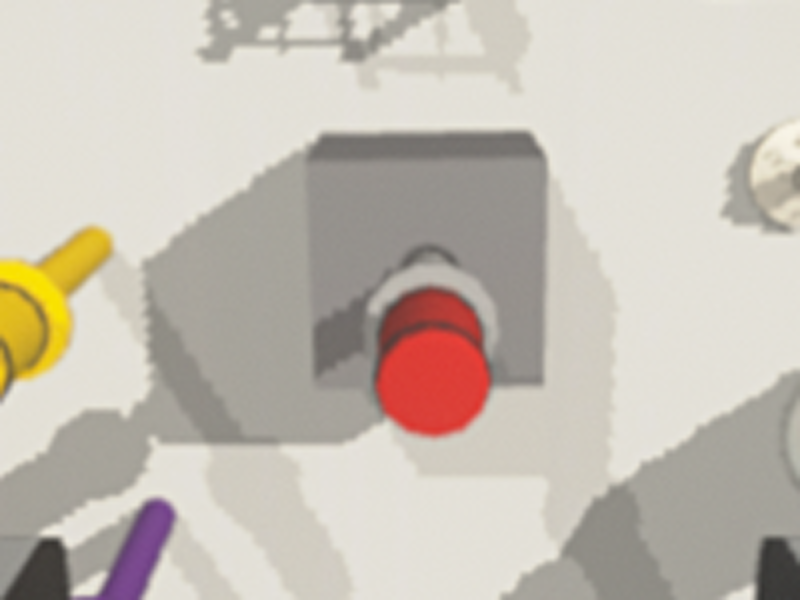

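The handle's top disc is centred at crop (433,380), i.e. full-picture (328.2,215.0). The block's top corners are at crop (308,158), (546,158), (543,384) and (315,378).

```bash
python3 - <<'E'
from h import *
im=load("w2")
print("handle",at_z(im,328.2,215,.131)); 
f=lambda u,v:(220+u/4,120+v/4)
print("block",np.mean([at_z(im,*f(*p),.05) for p in[(308,158),(546,158),(543,384),(315,384)]],0))
print("flange",at_z(im,*f(431,325),.096))
E
```

```text
handle [0.51628568 0.16570136 0.131     ]
block [0.51644499 0.16478409 0.05      ]
flange [0.51648216 0.16562418 0.096     ]
```

```bash
python3 -m inch '[[[0,0,0],[0.003,-0.0005,-0.03],-1],[[0,0,0],[0,0,-0.03],-1],[[0,0,0],[0,0,-0.025],-1],[[0,0,0],[0,0,-0.010],-1],[[0,0,0],[0,0,0],-1]]'; python3 -m inch '[[[0,0,0],[0,0,0],-0.3],[[0,0,0],[0,0,0],0.2]]'
python3 - <<'E'
from h import *
im=snap("wrist","w3");print(get_obs())
E
```

```text
time_s: 2.15
eef_pos: [0.5155, 0.1653, 0.101]
orientation: [-3.14, 0.0, 1.575]
ft_force: [-0.7, 0.8, -0.4]
width: 0.999
time_s: 2.35
eef_pos: [0.5175, 0.1657, 0.103]
orientation: [3.138, -0.001, 1.575]
ft_force: [-0.0, 0.5, 0.9]
width: 0.691
{'time_s': 2.4, 'qpos': array([ 3.09910785e-01,  3.74473026e-01, -3.24378266e-01,  8.68765916e-01,
       -1.51545671e-05,  1.87656626e+00]), 'dq': array([-0.00116672,  0.00221309, -0.0076377 , -0.0015687 ,  0.00175164,
       -0.00119835]), 'tau': array([ 2.72730330e-02, -4.37440681e+01,  2.23247677e+01, -3.23037042e-03,
        1.17255797e-03,  1.00409839e-04]), 'eef_pos': array([0.51735675, 0.16566761, 0.10294885]), 'orientation': array([ 3.13855643e+00, -9.42549140e-04,  1.57493858e+00]), 'ft_force': array([-0.39035931,  0.11554175,  0.57053645]), 'torque': array([ 0.02420662, -0.01748393,  0.03418092]), 'width': 0.6056269901748174}
```

View pics/w3.png

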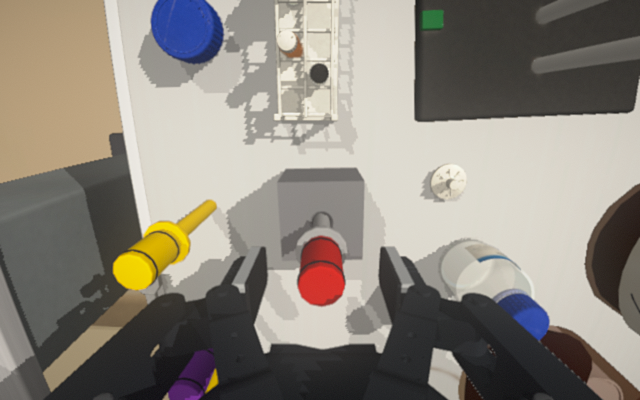

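```bash
python3 -m inch '[[[0,0,0],[-0.001,0,-0.002],0.5],[[0,0,0],[0,0,0],1],[[0,0,0],[0,0,0],1],[[0,0,0],[0,0,0],1],[[0,0,0],[0,0,0],1]]'
python3 - <<'E'
from h import *
im=snap("wrist","w4");print(get_obs()["torque"],get_obs()["width"]);crop("w4",200,150,440,350,3,"c4")
E
```

```text
time_s: 2.9
eef_pos: [0.5155, 0.1653, 0.0999]
orientation: [3.14, -0.0, 1.575]
ft_force: [-0.8, 0.0, 3.8]
width: 0.243
[-0.10648322 -0.0025143  -0.03924398] 0.23917084501529634
```

View pics/c4.png

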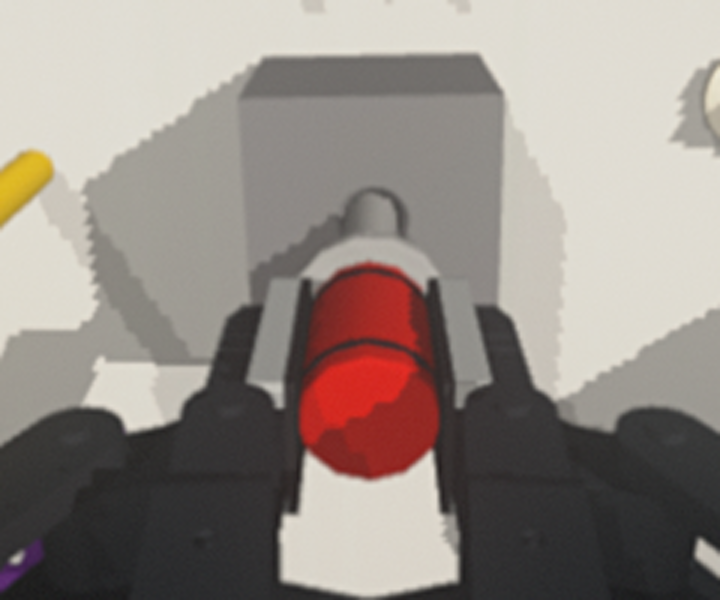

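The handle is gripped (width 0.24). Lifting.

```bash
python3 -m inch '[[[0,0,0],[0,0,0],1],[[0,0,0],[0,0,0.006],1],[[0,0,0],[0,0,0.010],1],[[0,0,0],[0,0,0.012],1],[[0,0,0],[0,0,0.012],1]]';python3 -m inch '[[[0,0,0],[0,0,0.02],1],[[0,0,0],[0,0,0.03],1],[[0,0,0],[0,0,0.03],1],[[0,0,0],[0,0,0.015],1],[[0,0,0],[0,0,0],1]]'
python3 - <<'E'
from h import *
im=snap("wrist","w5");o=get_obs();print(o["eef_pos"],o["orientation"],o["ft_force"],o["torque"],o["width"])
E
```

```text
time_s: 3.45
eef_pos: [0.5146, 0.1651, 0.1402]
orientation: [-3.141, 0.0, 1.575]
ft_force: [0.0, 0.3, -1.1]
width: 0.241
time_s: 3.95
eef_pos: [0.5164, 0.1657, 0.2378]
orientation: [3.136, -0.002, 1.575]
ft_force: [0.7, 0.3, -1.4]
width: 0.237
[0.51556081 0.16540823 0.23586713] [ 3.13908228e+00 -9.15190729e-04  1.57485775e+00] [-0.29202223 -1.10374467 -2.40065231] [ 0.05751887 -0.00177724 -0.01777423] 0.23428141186390206
```

View pics/w5.png

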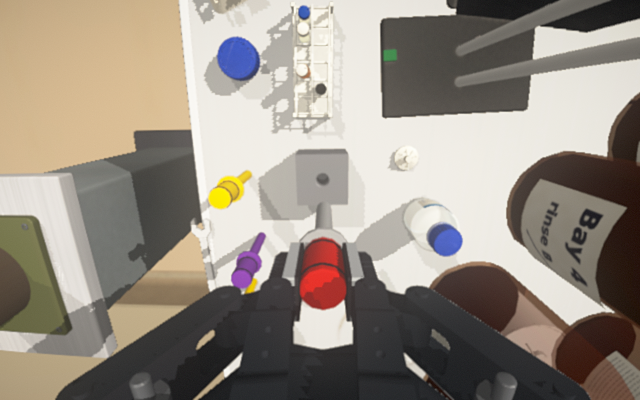

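```bash
python3 -m inch '[[[0,0,0],[-0.002,-0.03,0.005],1],[[0,0,0],[-0.002,-0.045,0],1],[[0,0,0],[-0.002,-0.045,0],1],[[0,0,0],[-0.003,-0.045,0],1],[[0,0,0],[-0.003,-0.045,0],1]]';python3 -m inch '[[[0,0,0],[-0.002,-0.045,0],1],[[0,0,0],[-0.002,-0.045,0],1],[[0,0,0],[-0.002,-0.045,0],1],[[0,0,0],[-0.002,-0.035,0],1],[[0,0,0],[0,0,0],1]]'
python3 -m inch '[[[0,0,0],[0,0,0],1],[[0,0,0],[0,0,0],1],[[0,0,0],[0,0,0],1]]'
python3 - <<'E'
from h import *
im=snap("wrist","w6");o=get_obs();print(o["eef_pos"],o["orientation"],o["ft_force"],o["torque"],o["width"]);im=snap("top","t6");snap("side","s6")
crop("w6",230,90,430,240,4,"c6")
E
```

```text
time_s: 4.5
eef_pos: [0.5015, -0.0463, 0.2379]
orientation: [-3.139, -0.0, 1.575]
ft_force: [0.5, 0.3, -1.1]
width: 0.239
time_s: 5.0
eef_pos: [0.4938, -0.2185, 0.2376]
orientation: [-3.139, 0.001, 1.569]
ft_force: [0.5, 1.0, -1.1]
width: 0.241
time_s: 5.3
eef_pos: [0.4948, -0.2134, 0.2389]
orientation: [-3.141, -0.001, 1.577]
ft_force: [-0.7, -0.0, -1.1]
width: 0.239
[ 0.49499402 -0.21347766  0.23911706] [-3.14100861e+00 -4.67984542e-04  1.57670849e+00] [ 1.19575547  0.07140462 -1.01176833] [ 0.04009704 -0.02332513 -0.00818677] 0.2385511176076653
```

View pics/w6.png

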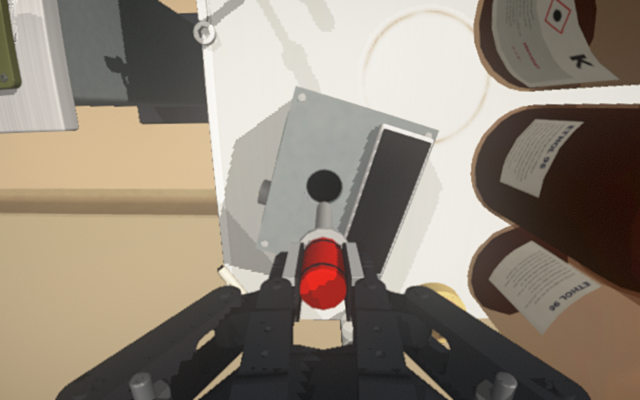

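View pics/c6.png

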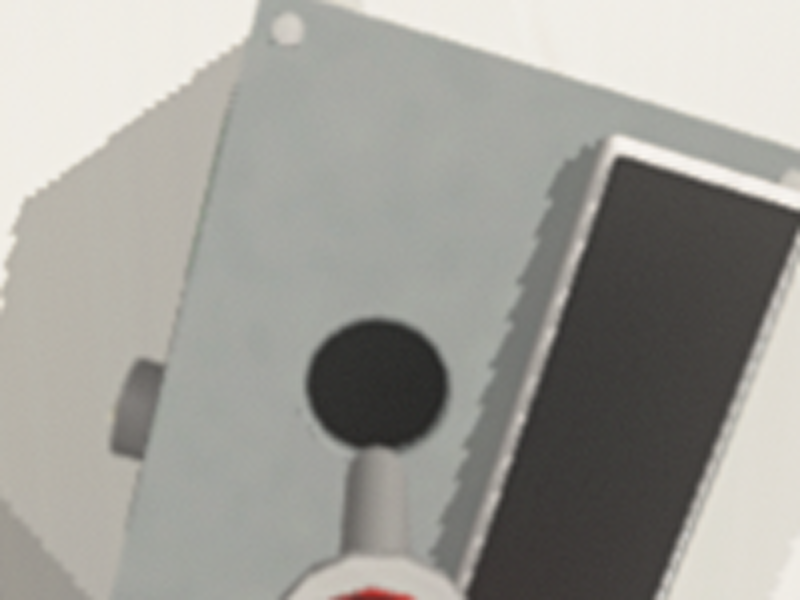

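The port's mouth is centred at crop (377.5,385), i.e. (324.4,186.3). The pin's foot shows just below it at crop (377,445).

```bash
python3 - <<'E'
from h import *
im=load("w6");p=at_z(im,324.4,186.3,.08);print("port",p)
o=np.array([.4950,-.2135,.2391])
for d in(.083,.085):
  print(proj(im,[*(o[:2]),o[2]-d]), proj(im,[o[0],o[1]+.006,o[2]-d]))
print("foot far edge", at_z(im,324.2,90+443/4,.1545)-[0,.006,0])
E
```

```text
port [ 0.49599123 -0.21514449  0.08      ]
[323.60154234 207.65934398] [323.65687614 200.57563095]
[323.59723239 206.88089932] [323.65208362 199.84806189]
foot far edge [ 0.49544734 -0.21413782  0.1545    ]
```

The top camera's depth at the port read z≈0.026, which is below the plate face (0.046). So the depth image may show the lock hole itself. Checking.

```bash
python3 - <<'E'
from h import *
np.set_printoptions(linewidth=220)
for fn,(u0,u1,v0,v1) in {"w6":(304,344,166,206),"top0":(368,388,193,212)}.items():
    im=load(fn); st=2 if fn=="w6" else 1
    print(fn)
    for v in range(v0,v1,st): print(v,[int(round(1000*depth(im,u,v)[2])) for u in range(u0,u1,st)])
im=load("w6"); c=im["color"][160:212,296:352].astype(int); c=np.clip((c)*4,0,255).astype(np.uint8)[:,:,::-1]
cv2.imwrite("pics/c7.png",cv2.resize(c,None,fx=10,fy=10))
E
```

```text
w6
166 [80, 79, 81, 80, 81, 80, 81, 80, 80, 80, 80, 79, 81, 80, 80, 82, 80, 80, 79, 79]
168 [79, 81, 80, 81, 80, 81, 81, 80, 80, 81, 79, 80, 81, 79, 80, 382, 80, 80, 81, 79]
170 [81, 82, 81, 80, 81, 80, 80, 46, 48, 46, 47, 47, 44, 79, 80, 82, 80, 80, 79, 79]
172 [80, 80, 82, 80, 81, 45, 46, 46, 48, 47, 46, 48, 46, 46, 46, 79, 80, 80, 80, 80]
174 [80, 80, 81, 80, 47, 44, 45, 46, 47, 48, 47, 46, 46, 46, 48, 46, 46, 79, 81, 81]
176 [79, 80, 80, 47, 47, 46, 46, 48, 46, 47, 46, 46, 45, 46, 46, 46, 46, 79, 81, 80]
178 [80, 79, 46, 45, 46, 47, 47, 46, 46, 46, 47, 24, 24, 24, 47, 45, 46, 46, 81, 81]
180 [80, 80, 46, 45, 46, 45, 47, 46, 47, 46, 24, 24, 24, 24, 24, 46, 45, 46, 46, 81]
182 [80, 80, 46, 47, 46, 46, 45, 46, 46, 46, 25, 23, 25, 24, 26, 46, 46, 47, 45, 80]
184 [81, 46, 45, 47, 47, 46, 46, 46, 46, 45, 30, 24, 23, 25, 33, 46, 47, 46, 47, 80]
186 [80, 74, 45, 47, 46, 45, 45, 47, 47, 46, 40, 34, 33, 36, 43, 46, 47, 46, 47, 79]
188 [79, 78, 47, 45, 47, 47, 47, 48, 47, 46, 46, 44, 42, 44, 45, 46, 45, 46, 46, 81]
190 [79, 80, 47, 46, 45, 46, 47, 46, 46, 46, 47, 47, 46, 47, 47, 46, 46, 45,
[... 1538 characters left out ...]
9, 82, 86, 83, 79]
204 [80, 82, 81, 78, 47, 48, 45, 50, 45, 50, 53, 48, 51, 52, 44, 77, 82, 83, 75, 78]
205 [82, 79, 85, 84, 76, 45, 44, 48, 44, 49, 43, 48, 46, 46, 50, 85, 82, 82, 75, 79]
206 [77, 82, 81, 86, 75, 48, 46, 50, 46, 44, 53, 47, 53, 44, 80, 82, 88, 77, 79, 83]
207 [80, 81, 77, 77, 83, 78, 82, 49, 47, 48, 50, 49, 82, 80, 82, 84, 82, 84, 80, 76]
208 [80, 82, 72, 1610, 80, 84, 80, 85, 81, 79, 81, 78, 82, 83, 83, 82, 76, 74, 87, 77]
209 [82, 79, 81, 82, 81, 87, 79, 76, 81, 81, 80, 81, 85, 82, 79, 81, 81, 74, 81, 82]
210 [79, 82, 78, 88, 80, 80, 78, 82, 83, 83, 73, 82, 81, 84, 75, 74, 79, 80, 82, 80]
211 [78, 90, 73, 89, 76, 80, 85, 80, 81, 81, 80, 80, 82, 84, 86, 79, 79, 81, 82, 78]
```

View pics/c7.png

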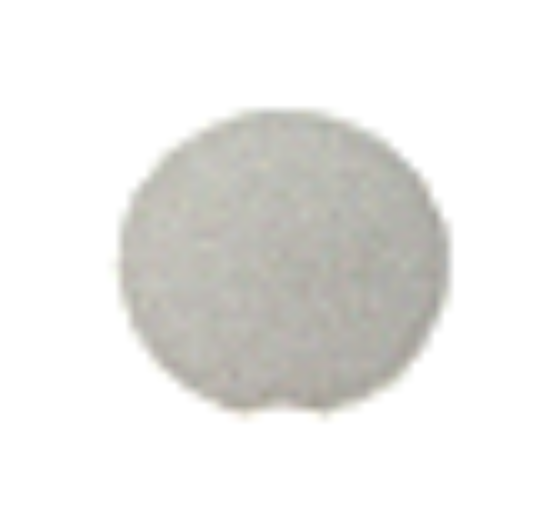

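The colour image shows only black, but the depth map shows the hole inside the port, at about columns 324–333 and rows 177–188. Computing its centre.

```bash
python3 - <<'E'
from h import *
im=load("w6"); A=[];N=[]
for v in range(174,196):
    r=''
    for u in range(312,342):
        z=depth(im,u,v)[2]; p=at_z(im,u,v,.046)
        r+='#' if z<.0437 else ('.' if z<.06 else '^')
        if z<.0437: A.append(p[:2])
    print(v,r)
A=np.array(A); print(len(A),A.mean(0),A.min(0),A.max(0)); c,r=cv2.minEnclosingCircle((A*1e4).astype(np.float32)); print(c,r)
print("rel port",A.mean(0)-[.4960,-.2151])
# robust fit: maximise classification with fixed radius 6.9mm
pts=[];lab=[]
for v in range(172,200):
    for u in range(308,342):
        z=depth(im,u,v)[2]
        if z<.055: pts.append(at_z(im,u,v,.046)[:2]);lab.append(z<.0435)
pts=np.array(pts);lab=np.array(lab);best=[]
for r in (.0065,.00675,.007,.0073):
  g=[(( (np.hypot(*(pts-[x,y]).T)<r)==lab).mean(),x,y) for x in np.arange(.494,.507,.00025) for y in np.arange(-.222,-.205,.00025)]
  m=max(g)[0]; print(r,m,np.mean([q[1:] for q in g if q[0]>=m-.001],0))
E
```

```text
174 .........................^^^^^
175 ..........................^^^^
176 ..........................^^^^
177 ...........................^^^
178 ..............#####.........^^
179 ............########........^^
180 ............#########........^
181 ...........###########.......^
182 ...........###########.......^
183 ...........###########.......^
184 ...........###########.......^
185 ...........##########.........
186 ............#########.........
187 .............#######.........^
188 ................#......^.....^
189 ......................^......^
190 .............................^
191 ............................^^
192 ............................^^
193 ...........................^^^
194 ...........................^^^
195 .........................^^^^^
93 [ 0.50028505 -0.21949407] [ 0.49451894 -0.2258819 ] [ 0.50628987 -0.21380655]
(5002.2392578125, -2195.120361328125) 63.74750900268555
rel port [ 0.00428505 -0.00439407]
0.0065 0.9987819732034104 [ 0.50025 -0.2195 ]
0.00675 0.9914738124238733 [ 0.50041667 -0.21975   ]
0.007 0.9829476248477467 [ 0.50028571 -0.21975   ]
0.0073 0.9719853836784409 [ 0.50045 -0.2196 ]
```

The hole centre is at about (0.5003,−0.2196), 6.1 mm from the port axis and within the stated band. I'll lower the foot beside it (towards the port axis), press lightly, then sweep towards it.

```bash
python3 -m inch '[[[0,0,0],[0.002,-0.003,-0.02],1],[[0,0,0],[0,0,-0.03],1],[[0,0,0],[0,0,-0.02],1],[[0,0,0],[0,0,0],1],[[0,0,0],[0,0,0],1]]'
python3 - <<'E'
from h import *
im=snap("wrist","w8");o=get_obs();print(o["eef_pos"],o["orientation"],o["ft_force"],o["width"])
crop("w8",220,120,420,270,4,"c8")
E
```

```text
time_s: 5.95
eef_pos: [0.4971, -0.2174, 0.1696]
orientation: [-3.141, -0.0, 1.576]
ft_force: [1.5, -0.6, -0.5]
width: 0.241
[ 0.49780722 -0.2178035   0.1704099 ] [3.14014434e+00 6.37162089e-04 1.57533911e+00] [-0.08454116 -0.86907325 -0.81334152] 0.23948005031993097
```

View pics/c8.png

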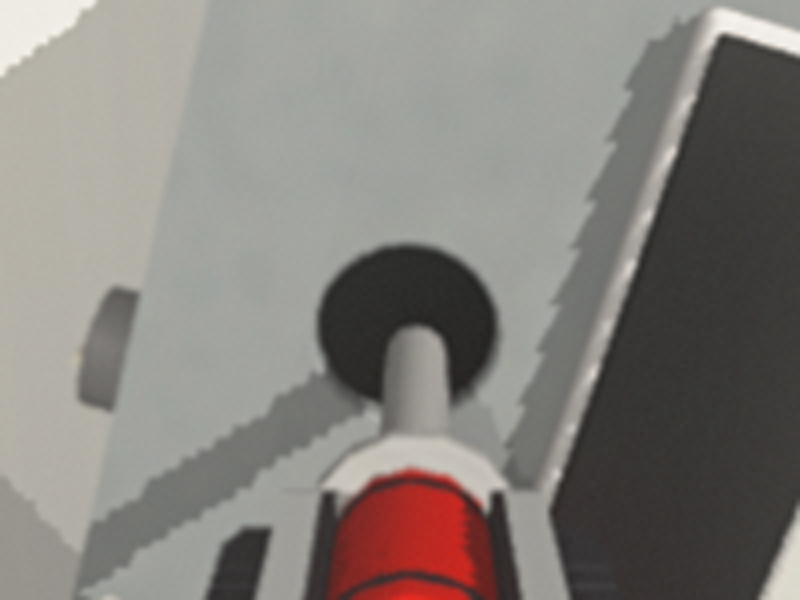

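```bash
python3 -m inch '[[[0,0,0],[0,0,-0.012],1],[[0,0,0],[0,0,-0.012],1],[[0,0,0],[0,0,-0.010],1],[[0,0,0],[0,0,-0.002],1],[[0,0,0],[0,0,0],1]]'; python3 -m inch '[[[0,0,0],[0,0,-0.001],1],[[0,0,0],[0,0,-0.001],1],[[0,0,0],[0,0,-0.001],1],[[0,0,0],[0,0,0],1],[[0,0,0],[0,0,0],1]]'
```

```text
time_s: 6.5
eef_pos: [0.4964, -0.2176, 0.1325]
orientation: [-3.14, -0.001, 1.575]
ft_force: [-0.2, 1.1, -0.8]
width: 0.236
time_s: 7.0
eef_pos: [0.4971, -0.2179, 0.1304]
orientation: [3.141, 0.0, 1.575]
ft_force: [0.1, -0.1, -2.0]
width: 0.243
```

```bash
python3 -m inch '[[[0,0,0],[0,0,-0.001],1],[[0,0,0],[0,0,-0.001],1],[[0,0,0],[0,0,0],1],[[0,0,0],[0,0,0],1]]'; python3 -m inch '[[[0,0,0],[0,0,-0.001],1],[[0,0,0],[0,0,0],1],[[0,0,0],[0,0,0],1]]'
```

```text
time_s: 7.4
eef_pos: [0.4973, -0.2179, 0.1286]
orientation: [3.141, 0.0, 1.575]
ft_force: [-0.3, 0.3, 2.2]
width: 0.24
time_s: 7.7
eef_pos: [0.4973, -0.2179, 0.1275]
orientation: [3.141, 0.0, 1.575]
ft_force: [-0.2, -0.5, 3.4]
width: 0.237
```

The foot is on the plate, pressing about 4 N (net 3.4 N plus the pin's weight). Sweeping towards the hole.

```bash
python3 -m inch '[[[0,0,0],[0.0007,-0.0003,0],1],[[0,0,0],[0.0007,-0.0003,0],1],[[0,0,0],[0,0,0],1]]'; python3 -m inch '[[[0,0,0],[0.0006,-0.0003,0],1],[[0,0,0],[0.0006,-0.0002,0],1],[[0,0,0],[0,0,0],1],[[0,0,0],[0,0,0],1]]'
```

```text
time_s: 8.0
eef_pos: [0.4978, -0.2182, 0.1271]
orientation: [-3.14, -0.0, 1.575]
ft_force: [-2.4, 0.6, 2.6]
width: 0.242
time_s: 8.4
eef_pos: [0.4993, -0.2188, 0.1271]
orientation: [-3.141, -0.0, 1.575]
ft_force: [-3.0, 0.1, 3.0]
width: 0.239
```

```bash
python3 -m inch '[[[0,0,0],[0.0004,-0.0002,0],1],[[0,0,0],[0.0004,-0.0001,0],1],[[0,0,0],[0,0,0],1],[[0,0,0],[0,0,0],1]]'; python3 -m inch '[[[0,0,0],[0,-0.0005,0],1],[[0,0,0],[0,-0.0005,0],1],[[0,0,0],[0,0,0],1],[[0,0,0],[0,0,0],1]]'
```

```text
time_s: 8.8
eef_pos: [0.5009, -0.2194, 0.1272]
orientation: [3.141, 0.0, 1.575]
ft_force: [-0.5, 0.5, -1.0]
width: 0.239
time_s: 9.2
eef_pos: [0.5005, -0.2203, 0.1273]
orientation: [3.141, 0.0, 1.575]
ft_force: [-0.4, -0.3, 0.2]
width: 0.234
```

The force dropped from 3.0 to −1.0 N (the pin's weight alone), so the hole has caught the foot. Lowering gently.

```bash
python3 -m inch '[[[0,0,0],[0,0.0005,-0.001],1],[[0,0,0],[0,0,-0.0015],1],[[0,0,0],[0,0,-0.0015],1],[[0,0,0],[0,0,0],1],[[0,0,0],[0,0,0],1]]'; python3 -m inch '[[[0,0,0],[0,0,-0.001],1],[[0,0,0],[0,0,-0.001],1],[[0,0,0],[0,0,0],1],[[0,0,0],[0,0,0],1]]'
```

```text
time_s: 9.7
eef_pos: [0.5004, -0.2197, 0.1232]
orientation: [-3.141, -0.0, 1.575]
ft_force: [0.4, 0.3, -0.8]
width: 0.236
time_s: 10.1
eef_pos: [0.5004, -0.2197, 0.1213]
orientation: [-3.142, -0.0, 1.575]
ft_force: [-0.0, 0.3, -0.8]
width: 0.237
```

```bash
python3 -m inch '[[[0,0,0],[0,0,-0.0015],1],[[0,0,0],[0,0,-0.0015],1],[[0,0,0],[0,0,-0.0015],1],[[0,0,0],[0,0,-0.0015],1],[[0,0,0],[0,0,0],1]]'; python3 -m inch '[[[0,0,0],[0,0,-0.0015],1],[[0,0,0],[0,0,-0.0015],1],[[0,0,0],[0,0,-0.001],1],[[0,0,0],[0,0,0],1],[[0,0,0],[0,0,0],1]]'
```

```text
time_s: 10.6
eef_pos: [0.5002, -0.2196, 0.115]
orientation: [-3.141, -0.0, 1.575]
ft_force: [0.3, -0.1, -0.5]
width: 0.242
time_s: 11.1
eef_pos: [0.5004, -0.2197, 0.1113]
orientation: [-3.142, -0.0, 1.575]
ft_force: [0.7, -0.3, -1.6]
width: 0.235
```

```bash
python3 -m inch '[[[0,0,0],[0,0,-0.001],1],[[0,0,0],[0,0,-0.001],1],[[0,0,0],[0,0,0],1],[[0,0,0],[0,0,0],1]]'; python3 -m inch '[[[0,0,0],[0,0,-0.0005],1],[[0,0,0],[0,0,0],1],[[0,0,0],[0,0,0],1]]';python3 -m inch '[[[0,0,0],[0,0,-0.0005],1],[[0,0,0],[0,0,0],1],[[0,0,0],[0,0,0],1]]'
```

```text
time_s: 11.5
eef_pos: [0.5004, -0.2197, 0.1092]
orientation: [-3.141, -0.0, 1.575]
ft_force: [0.3, -0.3, -1.3]
width: 0.238
time_s: 11.8
eef_pos: [0.5005, -0.2197, 0.1088]
orientation: [3.142, 0.0, 1.575]
ft_force: [-0.1, 0.5, -2.3]
width: 0.242
time_s: 12.1
eef_pos: [0.5004, -0.2197, 0.1083]
orientation: [-3.142, -0.0, 1.575]
ft_force: [0.8, -0.2, -1.3]
width: 0.237
```

```bash
python3 -m inch '[[[0,0,0],[0,0,-0.0005],1],[[0,0,0],[0,0,0],1],[[0,0,0],[0,0,0],1]]';python3 -m inch '[[[0,0,0],[0,0,-0.0005],1],[[0,0,0],[0,0,0],1],[[0,0,0],[0,0,0],1]]'
```

```text
time_s: 12.4
eef_pos: [0.5005, -0.2198, 0.1079]
orientation: [3.141, 0.0, 1.575]
ft_force: [-1.0, -1.1, -1.0]
width: 0.244
time_s: 12.7
eef_pos: [0.5005, -0.2198, 0.1074]
orientation: [3.141, 0.0, 1.575]
ft_force: [-1.1, -0.0, 0.2]
width: 0.238
```

```bash
python3 -m inch '[[[0,0,0],[0,0,-0.0005],1],[[0,0,0],[0,0,0],1],[[0,0,0],[0,0,0],1]]';python3 -m inch '[[[0,0,0],[0,0,-0.0005],1],[[0,0,0],[0,0,0],1],[[0,0,0],[0,0,0],1]]'
```

```text
time_s: 13.0
eef_pos: [0.5005, -0.2198, 0.1069]
orientation: [3.141, 0.0, 1.575]
ft_force: [0.6, -0.0, 0.5]
width: 0.239
time_s: 13.3
eef_pos: [0.5005, -0.2198, 0.1064]
orientation: [3.141, 0.0, 1.575]
ft_force: [-0.0, 0.3, 2.8]
width: 0.239
```

The foot has met the hole's bottom: net force rose to about +2.8 N, roughly 3.7 N on the sprung plate. I'll relieve the press, then check before letting go.

```bash
python3 -m inch '[[[0,0,0],[0,0,0.0005],1],[[0,0,0],[0,0,0.0007],1],[[0,0,0],[0,0,0],1],[[0,0,0],[0,0,0],1]]'
python3 - <<'E'
from h import *
im=snap("wrist","w9");o=get_obs();print(o["eef_pos"],o["orientation"],o["ft_force"],o["width"])
crop("w9",220,150,420,300,4,"c9")
E
```

```text
time_s: 13.7
eef_pos: [0.5005, -0.2197, 0.1075]
orientation: [3.142, -0.0, 1.575]
ft_force: [0.6, -0.4, 0.3]
width: 0.242
[ 0.50049398 -0.21971738  0.10744382] [ 3.14157592e+00 -4.16589825e-05  1.57481446e+00] [ 0.34387619 -0.13277711  0.10992215] 0.24467704559310546
```

View pics/c9.png

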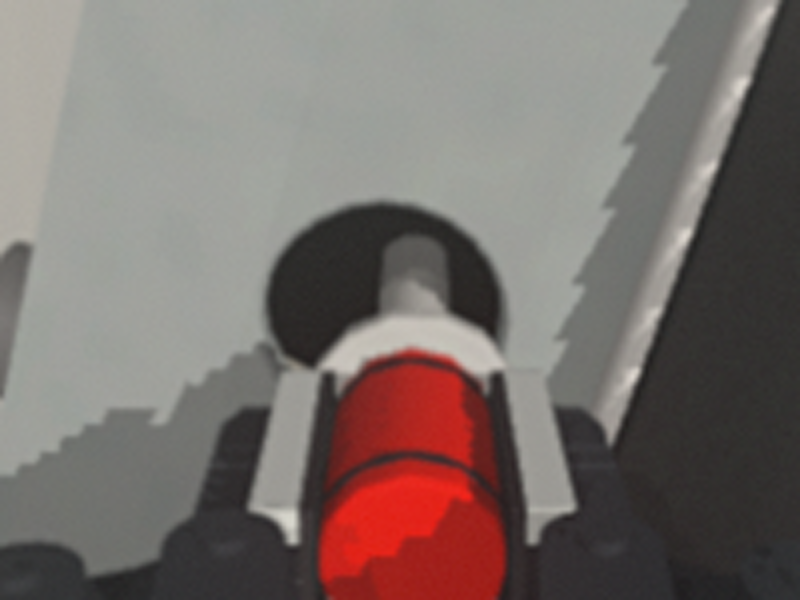

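The flange sits low over the port with the shaft upright at crop (415,270), and the net force is near zero. Releasing gradually.

```bash
python3 -m inch '[[[0,0,0],[0,0,0],0.4],[[0,0,0],[0,0,0],0.2],[[0,0,0],[0,0,0],0],[[0,0,0],[0,0,0],-0.4],[[0,0,0],[0,0,0],-0.6]]'
python3 - <<'E'
from h import *
im=snap("wrist","w10");o=get_obs();print(o["eef_pos"],o["ft_force"],o["width"])
E
```

```text
time_s: 14.25
eef_pos: [0.5004, -0.2197, 0.1075]
orientation: [-3.142, -0.0, 1.575]
ft_force: [0.5, 0.3, 0.5]
width: 0.795
[ 0.50045466 -0.21972252  0.10751078] [ 0.08018099 -1.22904149  0.38705455] 0.8004456700110212
```

View pics/w10.png

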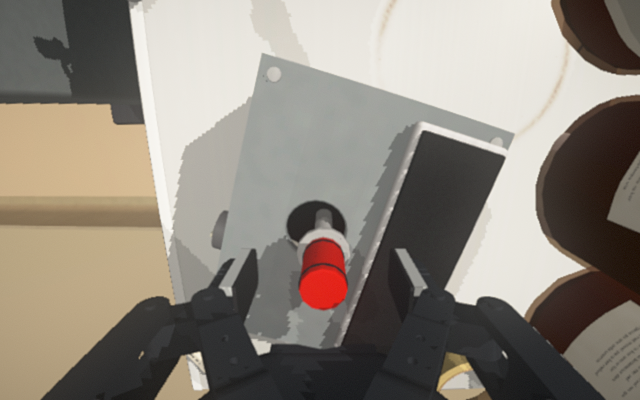

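The fingers are clear on both sides and the pin stands on its own. Lifting straight up and checking.

```bash
python3 -m inch '[[[0,0,0],[0,0,0.01],-0.6],[[0,0,0],[0,0,0.02],-0.6],[[0,0,0],[0,0,0.03],-0.6],[[0,0,0],[0,0,0.04],-0.6],[[0,0,0],[0,0,0.03],-0.6]]'; python3 -m inch '[[[0,0,0],[0,0,0],-0.6],[[0,0,0],[0,0,0],-0.6],[[0,0,0],[0,0,0],-0.6]]'
python3 - <<'E'
from h import *
im=snap("wrist","w11");o=get_obs();print(o["eef_pos"],o["ft_force"],o["width"]);snap("top","t11");snap("side","s11")
E
python3 - <<'E'
from h import *
crop("w11",220,100,420,250,4,"c11")
E
```

```text
time_s: 14.8
eef_pos: [0.5009, -0.2199, 0.2405]
orientation: [3.139, 0.001, 1.575]
ft_force: [0.7, -0.1, -0.3]
width: 0.8
time_s: 15.1
eef_pos: [0.4997, -0.2194, 0.2367]
orientation: [-3.14, -0.001, 1.575]
ft_force: [0.6, -0.2, -0.1]
width: 0.799
[ 0.49955621 -0.21933106  0.23629215] [-1.68833435 -1.23833714 -0.03469774] 0.7964425982425225
```

View pics/c11.png

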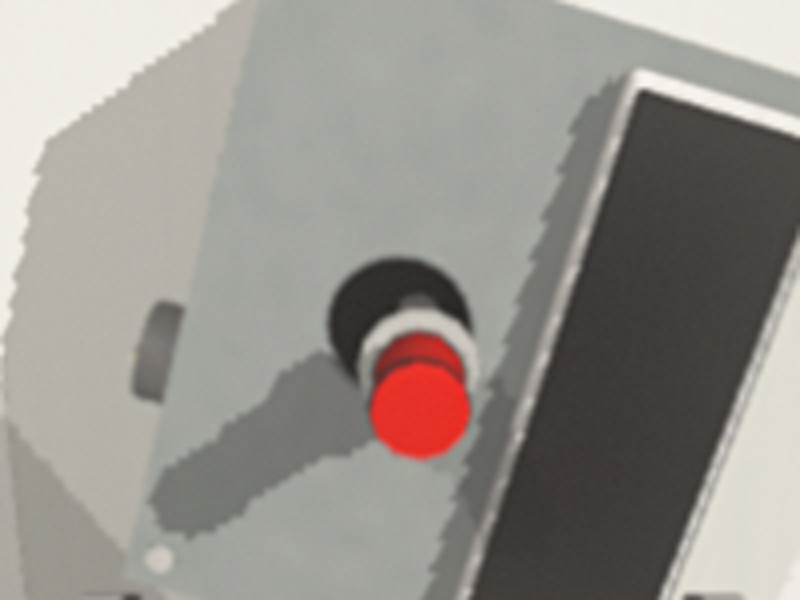

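View pics/t11.png

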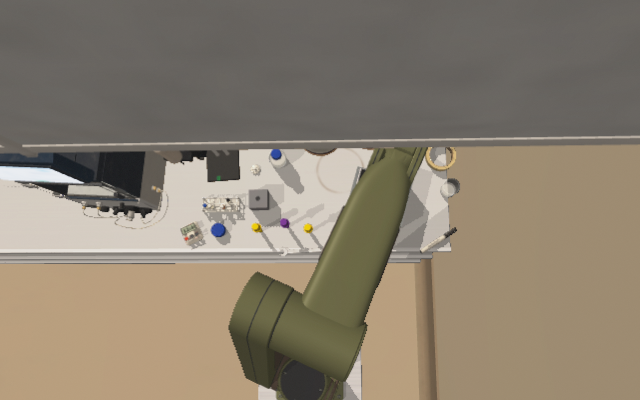

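```bash
python3 - <<'E'
from h import *
im=load("w11"); f=lambda u,v:(220+u/4,100+v/4)
zs=[depth(im,*f(420+a,410+b))[2] for a in range(-24,25,6) for b in range(-24,25,6)]; print("handle top z",np.median(zs))
fl=[depth(im,*f(u,v))[2] for u,v in[(420,318),(371,345),(468,345),(385,330),(455,330)]];print("flange z",np.array(fl).round(4))
zc=[depth(im,*f(250+a,200+b))[2] for a in range(-24,25,6) for b in range(-24,25,6)]; print("cover z",np.median(zc))
print("top xy",at_z(im,*f(420,410),.139),"flange xy",at_z(im,*f(419,368),.104))
E
```

```text
handle top z 0.13914138145768887
flange z [0.1044 0.1041 0.1043 0.1044 0.1044]
cover z 0.08048173585881174
top xy [ 0.50106893 -0.21977851  0.139     ] flange xy [ 0.50102528 -0.22012026  0.104     ]
```

The handle top reads z = 0.139 (home is 0.139) and the flange top 0.104 (home is 0.104). Top and flange are centred within 0.4 mm of each other, so the pin is upright. The bystanders look unmoved in the top view. Handing in.

```bash
python3 -c "from bench import job_done; print(job_done())"
```

```text
the job is handed in; nothing more can be done
None
```

The red-handled pin is standing upright and fully home in the shaker's lock hole. I let go of it and handed the job in at about 15 s of the 72 s allowed.

- **What I did:** I pulled the pin from the parking block and lowered it through the port. The wrist camera's depth picture showed the lock hole about 6 mm off the port's axis. I set the foot down beside it at about 4 N and swept about 3 mm until the force dropped and the hole caught the foot. I then lowered it until it touched bottom.
- **Forces:** The largest force I read on the shaker was about 4 N. I only saw readings at the end of each move, so brief peaks in between are not ruled out, but nothing suggested one.
- **Last checks:** The handle top is at 139 mm and the flange top at 104 mm above the table, both matching the home position. The pin is upright, with handle top and flange centred within 0.4 mm of each other. The gripper is clear above it.
- **Bystanders:** The bottle, blue cap, timer, marker, beaker, tape and look-alike pins looked unmoved in the top view. I compared those pictures only by eye.

No check failed or disagreed.

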